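Draw a measure of clean air into the gas syringe and hold it

TASK

Draw a measure of clean air into the gas syringe for the blank reading: first open the inlet cock by swinging its yellow lever a quarter turn, fully to the stop in line with the manifold, while the plunger still sits home. Then take the plunger by its black knob and draw it straight up, without forcing it sideways in the barrel, until the whole blue band stands clear of the collar but none of the red band below it has come out. Finish holding the plunger still there in the gripper, with the cock still open and the other things on the bench left where they are.

Things in the scene. Friction and masses are not known exactly. Their poses are not given: they have to be found in the camera images.
- stand: Fixed gas stand; front (-x) faces the robot within 0.45 rad. Aluminium manifold bar 32 mm wide, y -105 to 105 mm, top at 42 mm, on a grey plate, x +-50, y -175 to 125, 10 mm thick. Brass cock at y -75, gauge 44 mm across at y 0 (top 100), glass syringe at y +75, clamped to a 12 mm column 40 mm behind it (top 140); scrubber cartridge at the -y end. Origin: on the bench under mid-bar; z up.
- collar (a point): Centre of the mouth of the syringe barrel, 152 mm above the bench, at (0, 75, 152) mm in the stand's frame and turning with it; top face of a black collar 48 mm across. The bore runs straight down from here, 27.6 mm wide and 106 mm deep; its floor is 46 mm above the bench.
- plunger: Loose white plunger in the bore, 0.8 mm play all round; slides freely, drops back if let go. Origin: centre of its foot; z up the rod. Rod 26 mm thick from 0 to 128 mm, black round knob 32 mm across from 128 to 148 mm; blue band 68 to 76 mm, red band 46 to 52 mm. Home, the foot is on the bore's floor. Blue is wholly clear of the collar when drawn 38 mm; red emerges from 54 mm. 0.13 to 0.25 kg.
- cock (a joint): Angle of the cock's lever about its upright axis, rad: 0 to 0.15 at the start = shut, pointing to the stand's -x (front), across the manifold; 1.571 = open, at its stop, pointing to the stand's -y, in line with the manifold, away from the syringe. Grows anticlockwise seen from above. Friction 0.14 N m (3 N at 50 mm from the axis); stays where it is left.
- cock_pivot (a point): Point on the cock's axis at the lever's mid-height, 72 mm above the bench, at (0, -75, 72) mm in the stand's frame; fixed.
- cock_tip (a point): Middle of the lever's free end, 68 mm from the axis, 72 mm above the bench; moves with the lever, a yellow bar 13 mm wide and 16 mm tall (64 to 80 mm above the bench) from near the axis to this point. Beneath its outer half lies only the base plate (10 mm) when shut, the manifold bar (42 mm) and the cartridge (39 mm) when open.
- dust_cap: Bystander: red plastic dust cap, 22 mm across, 15 mm tall, standing on the front of the stand's base plate between cock and syringe. Origin: centre of its underside.
- lamp: Bystander: hollow cathode lamp standing upright on its black base, glass tube, 37 mm across, 137 mm tall. Origin: centre of its underside.
- flask: Bystander: glass volumetric flask with a blue stopper, 62 mm across, 139 mm tall. Origin: centre of its underside.
- wash_bottle: Bystander: white bottle with a red cap, 64 mm across, 150 mm tall. Origin: centre of its underside.
- cup_tray: Bystander: white divided tray of sample cups, 100 x 140 x 30 mm. Origin: centre of its underside.
- screwdriver: Bystander: screwdriver 180 mm long lying on the bench.

How it is judged:
By the outcome, as a careful person would: the job done as asked, in the order asked, and still so for the second after the job is handed in, while the arm keeps its last pose, push and grip.
It also fails if it takes over 58 s, if anything falls off the work surface, if the arm or the gripper's body presses on something with over 40 N, if the wrist force passes 120 N, or if a joint passes its speed limit or range.

ROBOT

A 6-joint arm with a two-finger parallel gripper is mounted at the origin on the work surface. World frame = base frame: x ahead of the robot, y to its left, z up, the work surface at z = 0. Lengths are in m, angles in rad, forces in N, time in s.
With the tool pointing down it reaches from about 0.375 to 0.9 m from the base axis. Payload 3.1 kg.
Tool frame: the origin (TCP) lies midway between the tips of the shut fingers; the grasp point (between the pads) lies 19 mm behind it (manip.hold_point_z is the distance from the TCP to the grasp point, in m); x points along the fingers, y is the direction in which the jaws open and shut, and the axes are right-handed (so a half turn about x gives the same grasp; the last joint's range is limited). The gripper opens to 85 mm and grips with 20 to 120 N. Pads are 22 mm wide; open, the fingers measure 114 mm over their backs; the gripper's body (76 mm by 85 mm) begins 54 mm behind the grasp point. The pads swing forward as they close: fully open they stand 13 mm farther back than shut.
Start: joints at [-0.178, 0.527, 1.433, -0, 1.181, -0.178], TCP at [0.625, 0, 0.231] pointing down, gripper open.
Joint ranges: [-3.08, 3.08], [-0.75, 2.2], [0.22, 2.44], [-1.43, 4.57], [0, 2.65], [-2.85, 2.85]. Speed limits (rad/s): [2.79, 2.79, 3.14, 3.14, 3.14, 3.14].

INTERFACE

Orientations are given as a unit quaternion [x, y, z, w].
In Python, from station import manip, snapshot gives the robot as it stands.
- The arm moves only by the tool play_rows, never from a script. Its argument "series" is a list of rows, each a list of 4 numbers: the shift along the tool's x, y, z in m, then the turn about the tool's x in degrees. In form: [[tx, ty, tz, spin], ...]. A call has 1 to 20 rows; each row is the pose to reach, as a shift and turn from the pose measured when the call began, along the tool's axes at that moment; what a row does not reach only later rows make up. A row lasts 1/10 s, in which the tool goes at most 50 mm and 8.59 degrees, less where a joint would pass 70% of its speed; a pose out of reach is approached as far as the arm can. A call with a gripper value outside its range is refused whole. "claw" is the opening in per cent of the stroke, from 0 (shut) to 100 (fully open), set as the call begins (left out, the last holds). The fingers move at their own pace and stop on an object; "force" is the grip in N (left out, the last holds). Time passes only in rows, so rows that repeat a pose let the fingers close. It gives the time, the measured TCP pose, the force and the opening at its end, in the units of the state.
- manip.sense(): the state, without advancing time (a new reading comes with each control period).
- snapshot(name): name is "scene" or "side" or "wrist"; returns a dict with "image" (480x640x3 uint8, blue, green, red), "depth" (480x640 float32, m along the optical axis (not along the pixel's ray), 0 where there is no reading), "fov_y" (degrees; the focal length in pixels is half the picture's height over the tangent of half this angle, whatever the lens; pixels are square), "cx", "cy" (the principal point, pixels), "R" (3x3) and "t" (3): a world point X has camera coordinates R X + t. Camera axes: x right, y down, z forward; pixel columns grow to the right and rows downward; lengths in m; the calibration is good to about 2 mm. A picture is of the moment at which its call begins.
- manip.sign_off(): hands the job in, once; it reports no verdict.
The state is a dict: "t": time; "q": joint angles; "qd": joint speeds; "tau": joint torques, N m; "tcp_pos": TCP position; "tool_rot": TCP orientation; "force": force on the tool from outside, world axes, zero at the start; "ft_torque": the same for the moment, N m; "finger_gap": opening from 0.0 (shut) to 1.0 (fully open).
Only numpy, scipy, OpenCV 4.12 (cv2) and the standard library are available. Lean on these libraries where they do the work, as an engineer would, in place of code of your own. Each camera call takes 0.05 s, during which the arm holds its last target.

## Working session

There is one attempt and no reset: what is moved stays moved. The work goes in short steps, Python scripts to look and compute and a tool call to move; the robot and the scene stay as the last step left them, time stands still between calls to the robot, and variables do not carry over. Pictures are saved under pics/ and viewed, and the job is handed in when it is done.

Besides the shell and the picture viewer there is one more tool, called after "Request:" by a JSON object that holds its "api" and its "payload", one argument or row to a line. play_rows: Moves the arm, as the interface text tells. Its arguments: {"type":"object","properties":{"series":{"type":"array","items":{"type":"array","items":{"type":"number"}}},"claw":{"type":"number"},"force":{"type":"number"}},"required":["series"]}

```bash
ls; mkdir -p pics; cat > h.py <<'E'
import numpy as np, cv2
from station import manip, snapshot
def K(s):
    f=240/np.tan(np.radians(s['fov_y'])/2); return f,s['cx'],s['cy']
def pt(s,u,v,d=None):
    f,cx,cy=K(s); d=s['depth'][int(v),int(u)] if d is None else d
    return s['R'].T@(np.array([(u-cx)/f*d,(v-cy)/f*d,d])-s['t'])
def ray(s,u,v,z):
    f,cx,cy=K(s); o=-s['R'].T@s['t']; r=s['R'].T@np.array([(u-cx)/f,(v-cy)/f,1.])
    return o+r*(z-o[2])/r[2]
def proj(s,X):
    f,cx,cy=K(s); c=s['R']@np.array(X)+s['t']; return c[0]/c[2]*f+cx,c[1]/c[2]*f+cy
E
python3 - <<'E'
from h import *
import pickle
for n in ['scene','side','wrist']:
    s=snapshot(n); cv2.imwrite(f'pics/{n}0.png',s['image']); pickle.dump(s,open(n+'0.pkl','wb'))
    print(n,s['fov_y'],-s['R'].T@s['t'],s['R'][2])
m=manip.sense(); print(m['t'],m['tcp_pos'],m['tool_rot'],m['force'],m['finger_gap'])
E
```

```text
pics
scene 42.70347808996592 [1.64445194 0.54389323 1.02101703] [-0.73886894 -0.36191337 -0.5684113 ]
side 52.978251579522365 [ 0.29554892 -1.12269672  0.81735943] [ 0.13576982  0.83644857 -0.53096172]
wrist 63.098859185979215 [0.62442758 0.0820069  0.37388999] [-0.00190699 -0.31568194 -0.94886315]
0.15 [6.24443638e-01 1.26212905e-04 2.30552398e-01] [ 0.49965857  0.50048878 -0.5003471   0.49950482] [-1.28712298  0.29333088 -0.25550815] 1.0031084427861177
```

View pics/scene0.png

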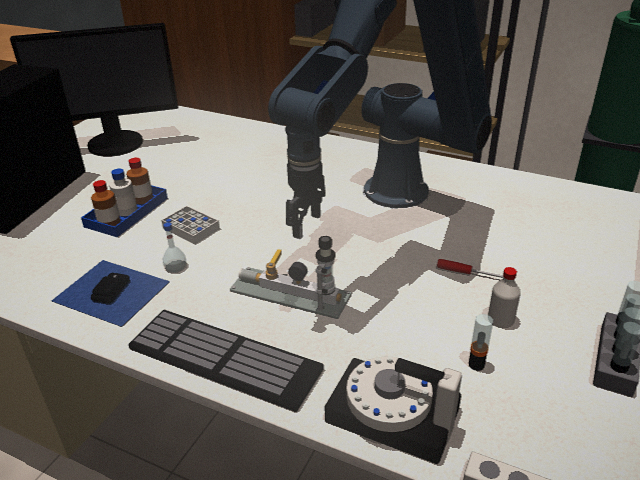

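View pics/side0.png

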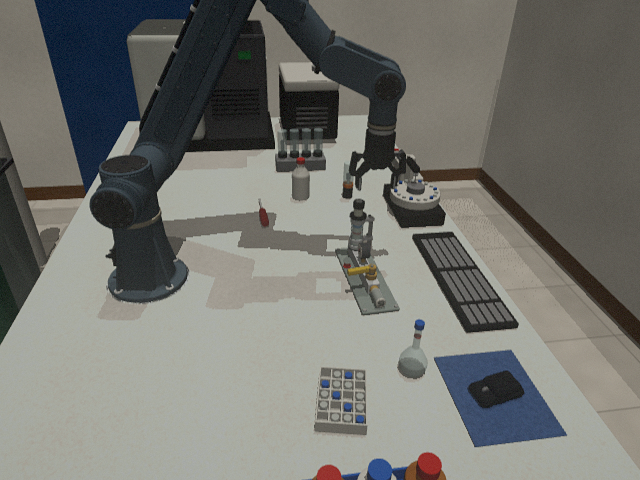

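View pics/wrist0.png

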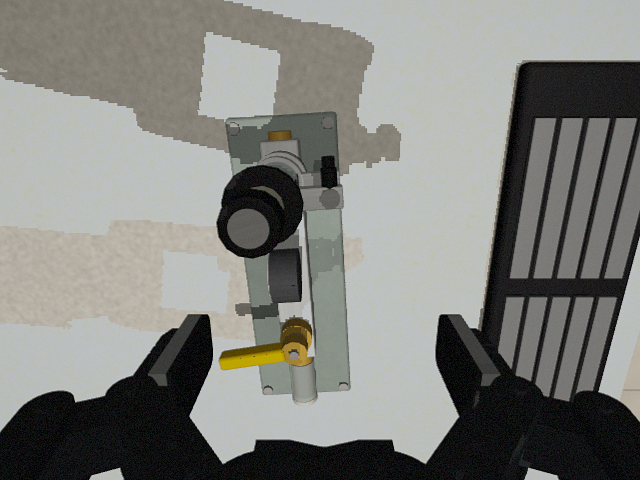

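The wrist view shows the stand: plate corners near (227,119), (336,112), (350,388) and (263,394). The knob is at about (250,228) and the lever runs from (293,352) to (222,362), pointing to -x. Next I measure these.

```bash
python3 - <<'E'
from h import *
import pickle
s=pickle.load(open('wrist0.pkl','rb'))
c=[ray(s,u,v,0.010) for u,v in [(228,119),(336,113),(350,388),(264,394)]]
for x in c: print('plate',x.round(4))
# plate corners in stand: (-.05,.125),( .05,.125),(.05,-.175),(-.05,-.175)
P=np.array([[-.05,.125],[.05,.125],[.05,-.175],[-.05,-.175]]);Q=np.array(c)[:,:2]
def fit(P,Q):
    p=P-P.mean(0);q=Q-Q.mean(0)
    a=np.arctan2((p[:,0]*q[:,1]-p[:,1]*q[:,0]).sum(),(p*q).sum())
    R=np.array([[np.cos(a),-np.sin(a)],[np.sin(a),np.cos(a)]]);t=Q.mean(0)-R@P.mean(0)
    return a,R,t,(P@R.T+t-Q)
a,R,t,r=fit(P,Q);print(a,t,(r*1000).round(1))
for n,p in [('collar',(0,.075)),('pivot',(0,-.075)),('tipshut',(-.068,-.075)),('tipopen',(0,-.143))]: print(n,(R@np.array(p)+t).round(4))
hsv=cv2.cvtColor(s['image'],cv2.COLOR_BGR2HSV)
m=cv2.inRange(hsv,(20,150,80),(35,255,255))
cs,_=cv2.findContours(m,0,2);k=max(cs,key=cv2.contourArea);print(cv2.minAreaRect(k),cv2.boundingRect(k))
for uv in [(222,362),(225,360),(283,353)]: print('lever',ray(s,*uv,.080).round(4),pt(s,*uv).round(4))
# knob top: centre
d=s['depth']; 
for uv in [(248,229),(240,229),(256,235)]: print('knob',pt(s,*uv).round(4))
m=np.zeros((480,640),bool)
z=np.array([[pt(s,u,v)[2] for u in range(200,320)] for v in range(150,270)])
k=(z>.185)&(z<.205); v,u=np.nonzero(k); X=np.array([pt(s,uu+200,vv+150) for uu,vv in zip(u,v)])
print('knobtop',len(X),X.min(0),X.max(0),(X.min(0)+X.max(0))/2, np.median(X[:,2]))
k=(z>.147)&(z<.156); v,u=np.nonzero(k); X=np.array([pt(s,uu+200,vv+150) for uu,vv in zip(u,v)])
(cc,rr)=cv2.minEnclosingCircle(X[:,:2].astype(np.float32));print('collar',len(X),cc,rr)
E
```

```text
plate [0.5385 0.074  0.01  ]
plate [0.6345 0.0791 0.01  ]
plate [ 0.6533 -0.2146  0.01  ]
plate [ 0.5563 -0.223   0.01  ]
0.06267307048440438 [ 0.5940858  -0.04614946] [[-2.1  1.5]
 [ 1.6  2.6]
 [ 1.7 -3.1]
 [-1.2 -1. ]]
collar [0.5894 0.0287]
pivot [ 0.5988 -0.121 ]
tipshut [ 0.5309 -0.1253]
tipopen [ 0.603  -0.1889]
((264.93646240234375, 346.7928161621094), (40.47030258178711, 93.23937225341797), 86.98721313476562) (219, 325, 94, 45)
lever [ 0.5339 -0.13    0.08  ] [ 0.534  -0.1297  0.0804]
lever [ 0.5367 -0.1279  0.08  ] [ 0.5369 -0.1273  0.0808]
lever [ 0.5882 -0.1206  0.08  ] [ 0.5881 -0.121   0.0794]
knob [0.5881 0.0281 0.1961]
knob [0.5839 0.0276 0.1945]
knob [0.5918 0.0253 0.1965]
knobtop 3432 [0.57223535 0.01286483 0.18500655] [0.60356034 0.04419636 0.19747334] [0.58789784 0.02853059 0.19123995] 0.19497801892725541
collar 2353 (0.5880047082901001, 0.028494741767644882) 0.02385867014527321
```

```bash
cat >> h.py <<'E'
from scipy.spatial.transform import Rotation as Ro
def go(*tg):
    m=manip.sense(); R=Ro.from_quat(m['tool_rot']).as_matrix()
    print('t',round(m['t'],2),'tcp',m['tcp_pos'].round(4) if hasattr(m['tcp_pos'],'round') else m['tcp_pos'],'F',np.round(m['force'],1),'gap',round(m['finger_gap'],3)); print(R.round(3))
    for x in tg: print('to',np.round(x,4),'d',(R.T@(np.array(x)-m['tcp_pos'])).round(4))
E
python3 -c "
from h import *
go((.545,-.095,.2305),(.545,-.095,.055))"
```

```text
t 0.15 tcp [6.244e-01 1.000e-04 2.306e-01] F [-1.3  0.3 -0.3] gap 1.003
[[-0.002  1.    -0.   ]
 [ 0.    -0.    -1.   ]
 [-1.    -0.002 -0.   ]]
to [ 0.545  -0.095   0.2305] d [ 0.0002 -0.0794  0.0951]
to [ 0.545 -0.095  0.055] d [ 0.1757 -0.0791  0.0952]
```

Request:
{"api": "play_rows", "payload": {
  "series": [
    [0,-0.02,0.024,-8],
    [0,-0.04,0.048,-16],
    [0,-0.06,0.071,-24],
    [0,-0.079,0.095,-32],
    [0,-0.079,0.095,-40],
    [0,-0.079,0.095,-48],
    [0,-0.079,0.095,-56],
    [0,-0.079,0.095,-64],
    [0,-0.079,0.095,-72],
    [0,-0.079,0.095,-80],
    [0,-0.079,0.095,-88],
    [0,-0.079,0.095,-90],
    [0,-0.079,0.095,-90]
  ],
  "claw": 0,
  "force": 25
}}

```text
t: 1.45
tcp_pos: [0.5452, -0.0948, 0.2304]
tool_rot: [0.0, 0.708, 0.0, 0.706]
force: [-1.0, -0.2, 0.1]
finger_gap: -0.003
```

```bash
python3 - <<'E'
from h import *
go((.545,-.095,.055))
for n in ['wrist','side']:
    s=snapshot(n);cv2.imwrite(f'pics/{n}1.png',s['image'])
E
```

```text
t 1.45 tcp [ 0.5452 -0.0948  0.2304] F [-1.  -0.2  0.1] gap -0.003
[[-0.002  0.     1.   ]
 [ 0.001  1.    -0.   ]
 [-1.     0.001 -0.002]]
to [ 0.545 -0.095  0.055] d [ 0.1754 -0.0003  0.0002]
```

View pics/wrist1.png

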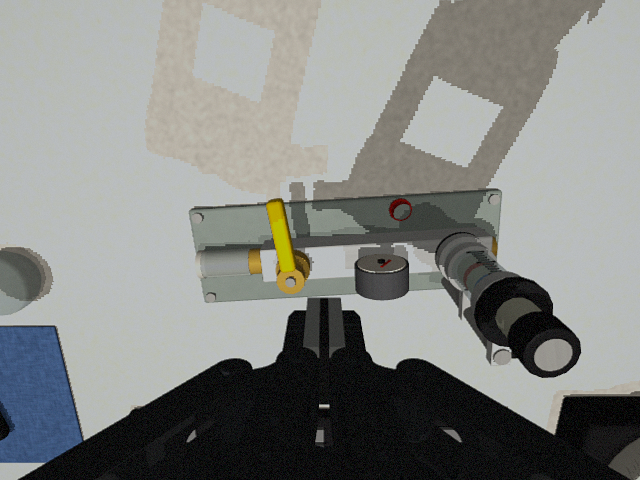

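The lever, at (273,203) to (290,282), still points to -x. The red dust cap is at (400,209), to the +y side and lower than the fingertips will go. I'll descend beside the lever.

Request:
{"api": "play_rows", "payload": {
  "series": [
    [0.04,0,0,0],
    [0.08,0,0,0],
    [0.12,0,0,0],
    [0.15,0,0,0],
    [0.17,0,0,0],
    [0.175,0,0,0],
    [0.175,0,0,0]
  ]
}}

```text
t: 2.25
tcp_pos: [0.5447, -0.0946, 0.0549]
tool_rot: [0.001, 0.708, -0.0, 0.706]
force: [-0.7, -0.5, 0.6]
finger_gap: -0.0
```

```bash
python3 - <<'E'
from h import *
m=manip.sense();p0=np.array(m['tcp_pos']);R=Ro.from_quat(m['tool_rot']).as_matrix()
piv=np.array([.5985,-.121]);r=.05
for o in (21.5,):
  for q in np.arange(-.1,1.58,.12):
    a=.063+q; d=-np.array([np.cos(a),np.sin(a)]); n=np.array([-np.sin(a),np.cos(a)])
    w=piv+r*d+o/1000*n; print(round(q,2),(R.T@(np.array([*w,.055])-p0)).round(4))
s=snapshot('side');cv2.imwrite('pics/side2.png',s['image'][150:350,260:460].repeat(3,0).repeat(3,1))
E
```

```text
-0.1 [-0.0001 -0.003   0.0046]
0.02 [-0.0001 -0.0091  0.0022]
0.14 [-0.0001 -0.0154  0.0005]
0.26 [-0.0001 -0.0219 -0.0004]
0.38 [-0.0001 -0.0284 -0.0006]
0.5 [-0.0001 -0.0349  0.0001]
0.62 [-0.0001 -0.0412  0.0015]
0.74 [-0.0002 -0.0474  0.0037]
0.86 [-0.0002 -0.0533  0.0065]
0.98 [-0.0002 -0.0587  0.0101]
1.1 [-0.0002 -0.0637  0.0143]
1.22 [-0.0002 -0.0682  0.0191]
1.34 [-0.0002 -0.072   0.0243]
1.46 [-0.0003 -0.0752  0.03  ]
1.58 [-0.0003 -0.0777  0.0361]
```

View pics/side2.png

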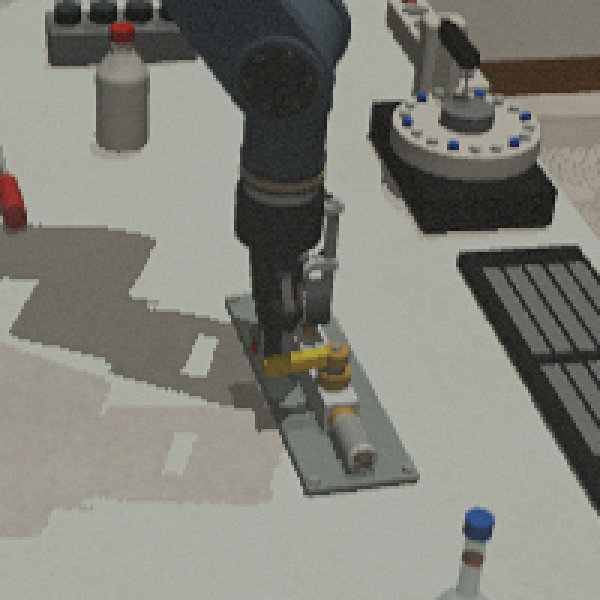

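The closed fingers are beside the lever on its +y side. I'll push along the first part of the arc.

Request:
{"api": "play_rows", "payload": {
  "series": [
    [0,-0.004,0.001,0],
    [0,-0.009,0.001,0],
    [0,-0.014,0.0,0],
    [0,-0.019,0.0,0],
    [0,-0.024,0.0,0],
    [0,-0.029,0.0,0],
    [0,-0.034,0.0,0],
    [0,-0.039,0.001,0],
    [0,-0.043,0.002,0],
    [0,-0.047,0.004,0],
    [0,-0.051,0.005,0],
    [0,-0.055,0.008,0],
    [0,-0.059,0.01,0],
    [0,-0.062,0.013,0],
    [0,-0.065,0.016,0],
    [0,-0.065,0.016,0]
  ]
}}

```text
t: 3.9
tcp_pos: [0.5618, -0.1607, 0.0557]
tool_rot: [0.0, 0.707, -0.001, 0.707]
force: [-1.8, 1.7, -1.1]
finger_gap: -0.004
```

```bash
python3 - <<'E'
from h import *
go((.545,-.172,.055))
for n in ['wrist']:
    s=snapshot(n);cv2.imwrite(f'pics/{n}3.png',s['image'])
s=snapshot('side');cv2.imwrite('pics/side3.png',s['image'][150:350,260:460].repeat(3,0).repeat(3,1))
E
```

```text
t 3.9 tcp [ 0.5618 -0.1607  0.0557] F [-1.8  1.7 -1.1] gap -0.004
[[-0.001  0.001  1.   ]
 [-0.001  1.    -0.001]
 [-1.    -0.001 -0.001]]
to [ 0.545 -0.172  0.055] d [ 0.0008 -0.0113 -0.0168]
```

View pics/side3.png

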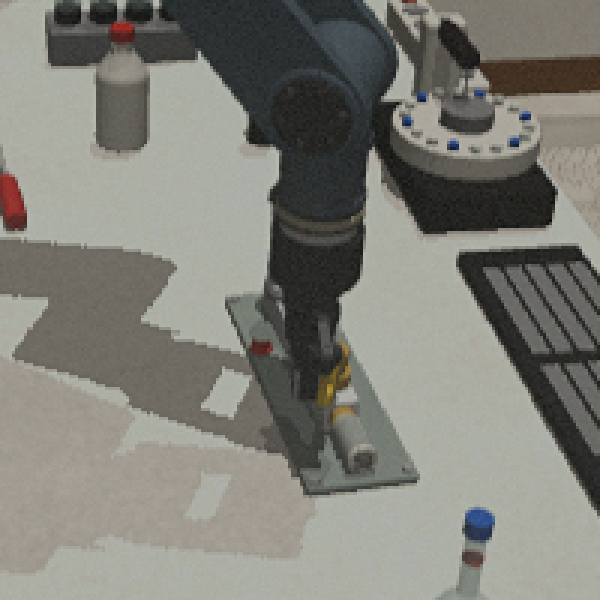

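View pics/wrist3.png

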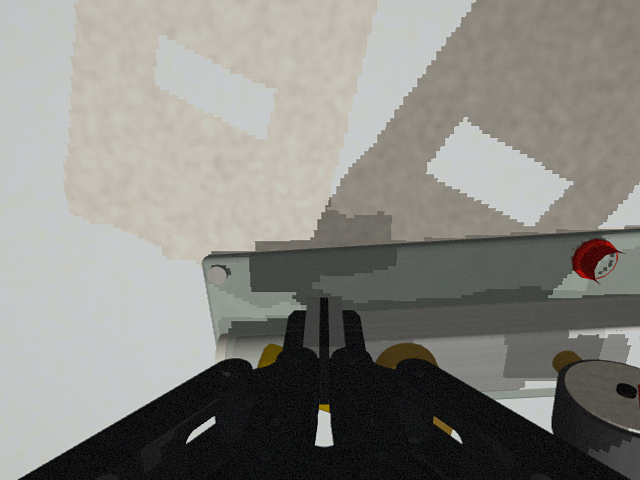

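The lever has swung most of the way, with the yellow end just left of the fingers at (270,355). I'll push on to the stop.

Request:
{"api": "play_rows", "payload": {
  "series": [
    [0,-0.003,0.004,0],
    [0,-0.005,0.008,0],
    [0,-0.007,0.012,0],
    [0,-0.009,0.016,0],
    [0,-0.01,0.019,0],
    [0,-0.01,0.021,0],
    [0,-0.01,0.022,0],
    [0,-0.01,0.022,0]
  ]
}}

```text
t: 4.8
tcp_pos: [0.5831, -0.1712, 0.0558]
tool_rot: [-0.0, 0.708, -0.001, 0.706]
force: [-5.2, 0.2, 0.6]
finger_gap: -0.003
```

Request:
{"api": "play_rows", "payload": {
  "series": [
    [0,0,0.001,0],
    [0,0,0.001,0],
    [0,0,0.002,0],
    [0,0,0.002,0]
  ]
}}

```text
t: 5.2
tcp_pos: [0.5832, -0.1712, 0.0557]
tool_rot: [-0.001, 0.709, -0.0, 0.705]
force: [-7.9, -0.1, 1.1]
finger_gap: -0.0
```

Request:
{"api": "play_rows", "payload": {
  "series": [
    [0,0,0.002,0],
    [0,0,0.004,0],
    [0,0,0.005,0],
    [0,0,0.005,0]
  ]
}}

```text
t: 5.6
tcp_pos: [0.5833, -0.1711, 0.0557]
tool_rot: [-0.001, 0.713, 0.001, 0.701]
force: [-12.6, -1.5, 6.1]
finger_gap: -0.0
```

Request:
{"api": "play_rows", "payload": {
  "series": [
    [0,0,-0.005,0],
    [0,0,-0.025,0],
    [0,0,-0.045,0],
    [-0.03,0,-0.055,0],
    [-0.08,0,-0.055,0],
    [-0.13,0,-0.055,0],
    [-0.17,0,-0.055,0],
    [-0.17,0,-0.055,0],
    [-0.17,0,-0.055,0]
  ]
}}

```text
t: 6.5
tcp_pos: [0.5331, -0.1723, 0.2285]
tool_rot: [-0.002, 0.711, -0.0, 0.703]
force: [0.4, 0.3, -0.8]
finger_gap: -0.001
```

```bash
python3 - <<'E'
from h import *
go()
s=snapshot('wrist');cv2.imwrite('pics/wrist4.png',s['image'])
hsv=cv2.cvtColor(s['image'],cv2.COLOR_BGR2HSV)
m=cv2.inRange(hsv,(20,150,80),(35,255,255));print(m.sum()/255)
import pickle;pickle.dump(s,open('w4.pkl','wb'))
E
```

```text
t 6.5 tcp [ 0.5331 -0.1723  0.2285] F [ 0.4  0.3 -0.8] gap -0.001
[[-0.011 -0.002  1.   ]
 [-0.004  1.     0.002]
 [-1.    -0.004 -0.011]]
1692.0
```

View pics/wrist4.png

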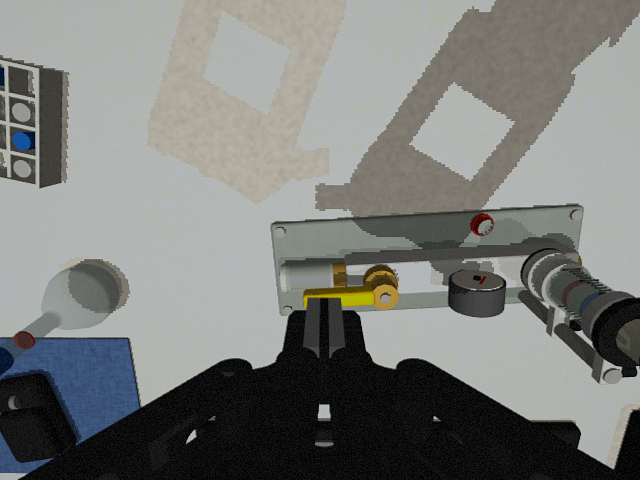

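The lever now lies along the manifold, from (385,297) to (305,300). I'll check its angle and plan the knob grasp.

```bash
python3 - <<'E'
from h import *
import pickle
s=pickle.load(open('w4.pkl','rb'))
hsv=cv2.cvtColor(s['image'],cv2.COLOR_BGR2HSV)
m=cv2.inRange(hsv,(24,200,80),(35,255,255))
P=[]
for v,u in zip(*np.nonzero(m)):
    x=pt(s,u,v)
    if .0775<x[2]<.083: P.append(x)
P=np.array(P);print(len(P),P.min(0),P.max(0))
# upper (-x) edge of lever by columns
top=[]
for u in range(308,370,4):
    v=np.nonzero(m[:,u])[0]
    if len(v):
        top.append(ray(s,u,v.min(),.08))
top=np.array(top);print(top.round(4)[::3]);k=np.polyfit(top[:,1],top[:,0],1);print('edge dx/dy',k[0])
c=[(273,222),(581,206)]
a,b=[ray(s,*x,.01) for x in c];print(a,b,'plate edge dx/dy',(a-b)[0]/(a-b)[1])
print('screw',ray(s,386,296,.085))
# knob/collar check
go((.588,.0285,.228))
E
```

```text
633 [ 0.59128292 -0.18913124  0.07752881] [ 0.60639519 -0.13011181  0.08278204]
[[ 0.5942 -0.185   0.08  ]
 [ 0.5915 -0.1751  0.08  ]
 [ 0.5896 -0.1652  0.08  ]
 [ 0.5923 -0.1554  0.08  ]
 [ 0.5904 -0.1456  0.08  ]
 [ 0.5904 -0.1357  0.08  ]]
edge dx/dy -0.042670301580765575
[ 0.5519924  -0.22120797  0.01      ] [0.53520987 0.07079192 0.01      ] plate edge dx/dy -0.05747443971064376
screw [ 0.59331574 -0.12155338  0.085     ]
t 6.55 tcp [ 0.5318 -0.1717  0.2269] F [ 1.   0.5 -0.1] gap -0.001
[[-0.015 -0.002  1.   ]
 [-0.001  1.     0.002]
 [-1.    -0.001 -0.015]]
to [0.588  0.0285 0.228 ] d [-0.0022  0.2     0.0566]
```

Request:
{"api": "play_rows", "payload": {
  "series": [
    [-0.005,0.02,0.006,0],
    [-0.01,0.05,0.014,0],
    [-0.01,0.08,0.023,0],
    [-0.01,0.11,0.031,0],
    [-0.01,0.14,0.04,0],
    [-0.01,0.17,0.048,0],
    [-0.01,0.19,0.054,0],
    [-0.01,0.2,0.057,0],
    [-0.01,0.2,0.057,0],
    [-0.01,0.2,0.057,0]
  ],
  "claw": 85,
  "force": 22
}}

```text
t: 7.55
tcp_pos: [0.5881, 0.0278, 0.2347]
tool_rot: [-0.001, 0.713, 0.0, 0.701]
force: [-0.5, -0.1, 1.5]
finger_gap: 0.85
```

```bash
python3 - <<'E'
from h import *
s=snapshot('wrist');cv2.imwrite('pics/wrist5.png',s['image'])
f,cx,cy=K(s)
v,u=np.nonzero((s['depth']>.1)&(s['depth']<.5))
d=s['depth'][v,u]; X=(np.c_[(u-cx)/f*d,(v-cy)/f*d,d]-s['t'])@s['R']
k=(X[:,2]>.190)&(X[:,2]<.2)&(abs(X[:,0]-.588)<.025)&(abs(X[:,1]-.0285)<.025)
A=X[k];print(len(A),A.min(0),A.max(0),(A.min(0)+A.max(0))/2,cv2.minEnclosingCircle(A[:,:2].astype(np.float32)))
k=(X[:,2]>.149)&(X[:,2]<.155)&(abs(X[:,0]-.588)<.035)&(abs(X[:,1]-.0285)<.035)
A=X[k];print(len(A),cv2.minEnclosingCircle(A[:,:2].astype(np.float32)) if len(A) else 0)
go((.588,.0285,.165))
E
```

```text
2809 [0.57181239 0.01225431 0.19004574] [0.603195   0.04380857 0.19732129] [0.5875037  0.02803144 0.19368351] ((0.5875831842422485, 0.028024256229400635), 0.016065414994955063)
2098 ((0.5875120759010315, 0.02790086902678013), 0.024075845256447792)
t 7.6 tcp [0.5882 0.0275 0.2351] F [ 0.6 -0.6  0.2] gap 0.849
[[-0.016 -0.001  1.   ]
 [-0.002  1.     0.001]
 [-1.    -0.002 -0.016]]
to [0.588  0.0285 0.165 ] d [0.0701 0.0011 0.0009]
```

View pics/wrist5.png

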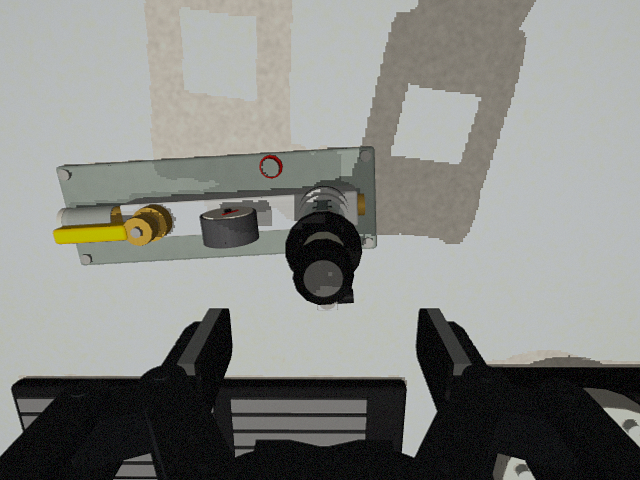

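The knob is at (323,279), and its centre agrees with the collar to within 0.2 mm, at (0.5876, 0.0280). The cock lever is in line with the bar. I'll descend over the knob.

Request:
{"api": "play_rows", "payload": {
  "series": [
    [0.015,0.0005,0.0005,0],
    [0.03,0.0005,0.0005,0],
    [0.045,0.0005,0.0005,0],
    [0.06,0.0005,0.0005,0],
    [0.07,0.0005,0.0005,0],
    [0.07,0.0005,0.0005,0],
    [0.07,0.0005,0.0005,0]
  ]
}}

```text
t: 8.3
tcp_pos: [0.5878, 0.0273, 0.1653]
tool_rot: [-0.001, 0.713, -0.0, 0.702]
force: [-0.1, -0.8, 0.2]
finger_gap: 0.847
```

```bash
python3 - <<'E'
from h import *
go((.5876,.028,.165))
for n,b in [('side',(150,350,260,460)),('wrist',None)]:
    s=snapshot(n);i=s['image']
    if b:i=i[b[0]:b[1],b[2]:b[3]].repeat(3,0).repeat(3,1)
    cv2.imwrite(f'pics/{n}6.png',i)
E
```

```text
t 8.3 tcp [0.5878 0.0273 0.1653] F [-0.1 -0.8  0.2] gap 0.847
[[-0.016 -0.001  1.   ]
 [-0.002  1.     0.   ]
 [-1.    -0.002 -0.016]]
to [0.5876 0.028  0.165 ] d [ 0.0003  0.0007 -0.0002]
```

View pics/wrist6.png

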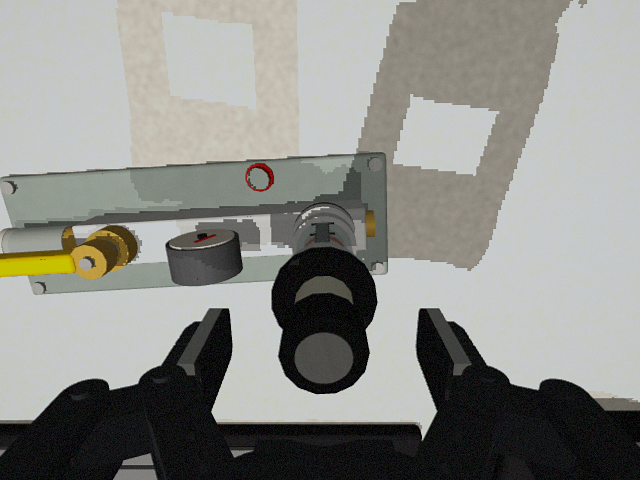

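View pics/side6.png

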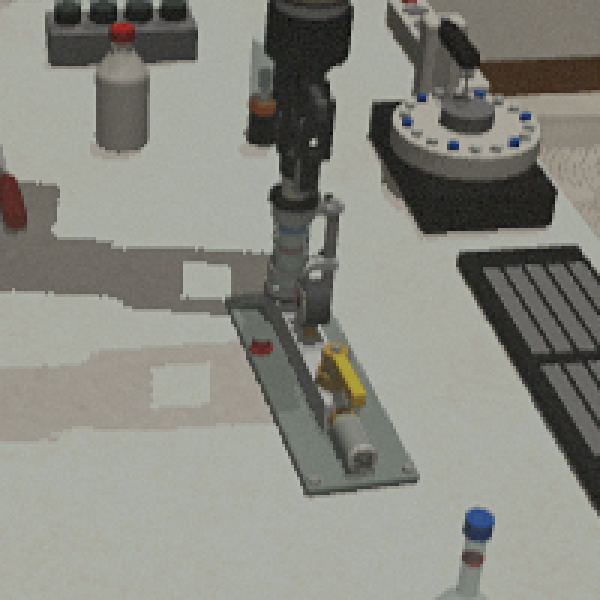

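In the wrist view the knob spans columns 278 to 370 and is centred between the pads at 231 and 417. I'll grip gently.

Request:
{"api": "play_rows", "payload": {
  "series": [
    [0,0.0005,0,0],
    [0,0.0005,0,0],
    [0,0.0005,0,0],
    [0,0.0005,0,0],
    [0,0.0005,0,0],
    [0,0.0005,0,0],
    [0,0.0005,0,0],
    [0,0.0005,0,0],
    [0,0.0005,0,0],
    [0,0.0005,0,0]
  ],
  "claw": 0,
  "force": 25
}}

```text
t: 9.4
tcp_pos: [0.5887, 0.028, 0.1665]
tool_rot: [-0.001, 0.712, -0.0, 0.703]
force: [-0.1, -0.2, 7.0]
finger_gap: 0.365
```

```bash
python3 - <<'E'
from h import *
m=manip.sense();p=np.array(m['tcp_pos'])
go(p+[0,0,.010],p+[0,0,.046]);print(m['ft_torque'])
s=snapshot('wrist');cv2.imwrite('pics/wrist7.png',s['image'])
E
```

```text
t 9.4 tcp [0.5887 0.028  0.1665] F [-0.1 -0.2  7. ] gap 0.365
[[-0.013 -0.001  1.   ]
 [-0.002  1.     0.001]
 [-1.    -0.002 -0.013]]
to [0.5887 0.028  0.1765] d [-0.01   -0.     -0.0001]
to [0.5887 0.028  0.2125] d [-0.046  -0.0001 -0.0006]
[ 0.05462482  0.01719714 -0.01113172]
```

View pics/wrist7.png

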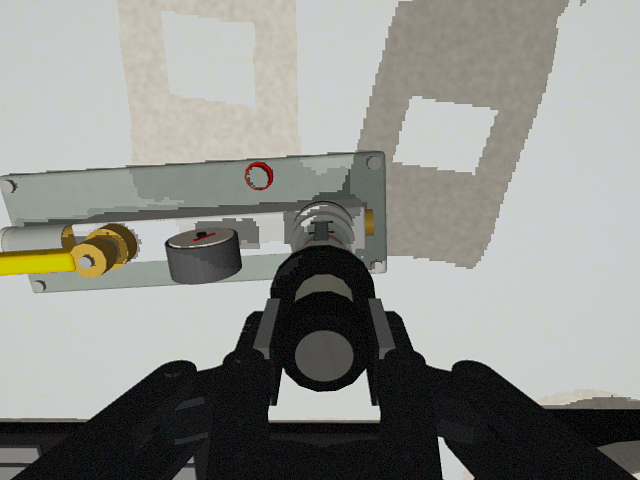

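The pads hold the knob at an opening of about 31 mm, and lateral force is near zero. The 7 N vertical is from the pads swinging forward as they closed. I'll lift straight up slowly.

Request:
{"api": "play_rows", "payload": {
  "series": [
    [-0.001,0,0,0],
    [-0.003,0,0,0],
    [-0.005,0,0,0],
    [-0.007,0,0,0],
    [-0.009,0,0,0],
    [-0.01,0,0,0],
    [-0.01,0,0,0]
  ]
}}

```text
t: 10.15
tcp_pos: [0.5889, 0.028, 0.1767]
tool_rot: [-0.001, 0.711, -0.0, 0.703]
force: [-0.8, -0.1, -0.9]
finger_gap: 0.361
```

```bash
python3 - <<'E'
from h import *
go((.5887,.028,.2125));print(manip.sense()['ft_torque'])
E
```

```text
t 10.15 tcp [0.5889 0.028  0.1767] F [-0.8 -0.1 -0.9] gap 0.361
[[-0.012 -0.001  1.   ]
 [-0.002  1.     0.001]
 [-1.    -0.002 -0.012]]
to [0.5887 0.028  0.2125] d [-0.0358 -0.0001 -0.0007]
[0.0212049  0.02687979 0.01213527]
```

Request:
{"api": "play_rows", "payload": {
  "series": [
    [-0.002,0,0,0],
    [-0.004,0,0,0],
    [-0.007,0,0,0],
    [-0.01,0,0,0],
    [-0.013,0,0,0],
    [-0.016,0,-0.0002,0],
    [-0.019,0,-0.0002,0],
    [-0.022,0,-0.0003,0],
    [-0.025,0,-0.0003,0],
    [-0.028,0,-0.0004,0],
    [-0.031,0,-0.0004,0],
    [-0.033,0,-0.0004,0],
    [-0.035,0,-0.0005,0],
    [-0.0355,0,-0.0005,0],
    [-0.0355,0,-0.0005,0],
    [-0.0355,0,-0.0005,0]
  ]
}}

```text
t: 11.75
tcp_pos: [0.5888, 0.0281, 0.212]
tool_rot: [-0.001, 0.712, -0.0, 0.703]
force: [-0.1, -0.4, -1.5]
finger_gap: 0.364
```

```bash
python3 - <<'E'
from h import *
go();print(manip.sense()['ft_torque'])
s=snapshot('wrist');cv2.imwrite('pics/wrist8.png',s['image'])
f,cx,cy=K(s)
v,u=np.nonzero((s['depth']>.1)&(s['depth']<.5))
d=s['depth'][v,u]; X=(np.c_[(u-cx)/f*d,(v-cy)/f*d,d]-s['t'])@s['R']
k=(X[:,2]>.232)&(abs(X[:,0]-.588)<.012)&(abs(X[:,1]-.028)<.012)
print('knob top z',k.sum(),np.median(X[k],0))
s=snapshot('side');cv2.imwrite('pics/side8.png',cv2.resize(s['image'][170:270,310:410],None,fx=6,fy=6,interpolation=0))
s=snapshot('scene');cv2.imwrite('pics/scene8.png',cv2.resize(s['image'][210:320,220:360],None,fx=5,fy=5,interpolation=0))
E
```

```text
t 11.75 tcp [0.5888 0.0281 0.212 ] F [-0.1 -0.4 -1.5] gap 0.364
[[-0.013 -0.001  1.   ]
 [-0.002  1.     0.001]
 [-1.    -0.002 -0.013]]
[ 0.00904138 -0.01383944  0.05623388]
knob top z 4191 [0.58676044 0.02809957 0.24064389]
```

View pics/wrist8.png

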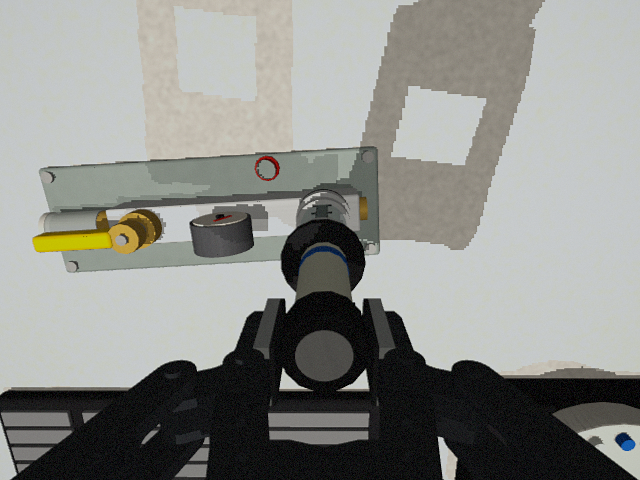

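View pics/side8.png

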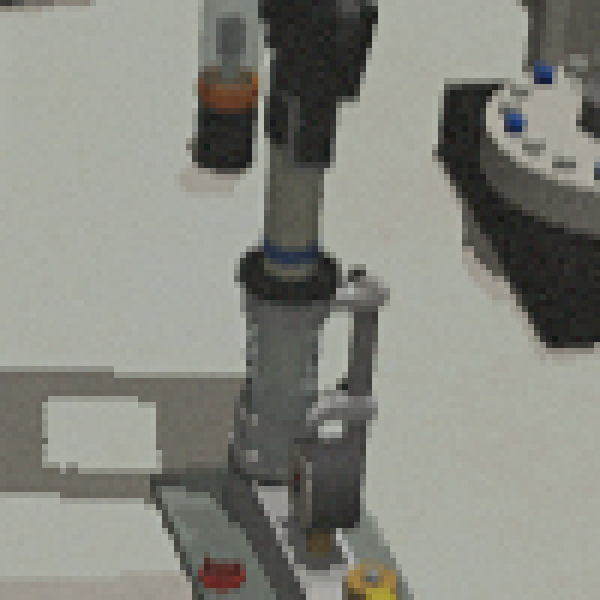

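View pics/scene8.png

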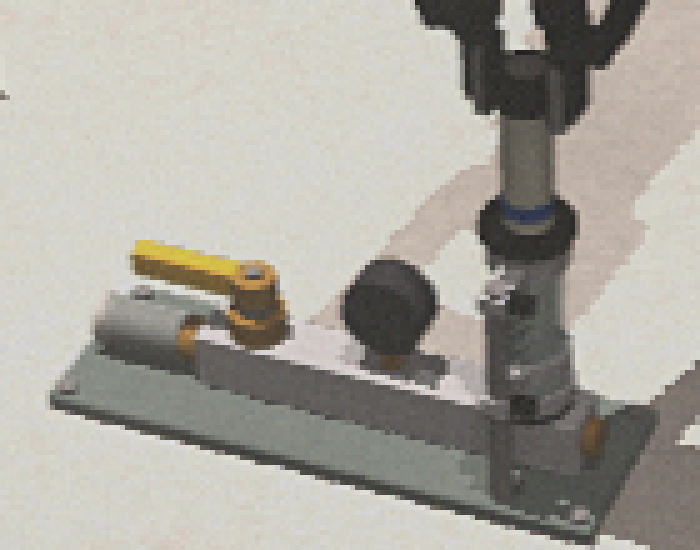

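```bash
python3 - <<'E'
from h import *
s=snapshot('wrist')
hsv=cv2.cvtColor(s['image'],cv2.COLOR_BGR2HSV)
m=cv2.inRange(hsv,(24,200,120),(35,255,255))
f,cx,cy=K(s)
v,u=np.nonzero(m); d=s['depth'][v,u]; X=(np.c_[(u-cx)/f*d,(v-cy)/f*d,d]-s['t'])@s['R']
A=X[(X[:,2]>.0785)&(X[:,2]<.082)&(X[:,1]<-.135)&(X[:,1]>-.185)]
b=[]
for y in np.arange(-.185,-.135,.003):
    q=A[abs(A[:,1]-y)<.0015,0]
    if len(q)>4: b.append((y,(q.min()+q.max())/2,q.max()-q.min()))
b=np.array(b);print(len(A),'width',b[:,2].mean(),'slope',np.polyfit(b[:,0],b[:,1],1),'stand',-np.tan(.0575),-.063)
E
```

```text
999 width 0.011715953526080517 slope [-0.06266129  0.58952981] stand -0.057563453710520227 -0.063
```

The lever's slope matches the stand's yaw (-0.063 against -0.058 to -0.063), so the cock is at its stop. Handing in.

```bash
python3 -c "
from h import *
go();print(manip.sign_off())"
```

```text
t 11.95 tcp [0.5888 0.0281 0.212 ] F [ 0.1  0.1 -1.5] gap 0.366
[[-0.013 -0.001  1.   ]
 [-0.002  1.     0.001]
 [-1.    -0.002 -0.013]]
the job is handed in; nothing more can be done
None
```

The cock is open and the plunger is drawn about 46 mm, held still in the gripper. I handed the job in at about 12 s of the 58 s allowed; the hand-in gives no verdict.

- **Cock:** I swung the lever open with shut fingers while the plunger sat home. It stalled at the stop at 12.6 N. At the end its line matched the stand's direction (slope -0.063, stand -0.058 to -0.063). An earlier, rougher edge check read -0.043 against -0.057, about 0.015 rad off, which I put down to noise in that measurement.
- **Plunger:** I took it by the black knob and drew it straight up. The knob top rose from 0.195 to 0.241 m, inside the 38 to 54 mm window. The pictures show the whole blue band with white below it and no red.
- **Forces:** Sideways force read under 1 N after gripping and at both checks during the draw, and it hangs at 1.5 N in the grip. The vertical force reached 7 N as the pads closed on the knob.
- **Tool tilt:** The tool kept a lean of about 0.013 rad after pushing the lever, about the axis the jaws do not constrain. It caused no measurable side load.
- **Other things on the bench:** I touched nothing else on purpose, and the last pictures showed nothing disturbed. I did not measure the bystanders' positions.

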